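Tighten the vise pedestal's recessed screw with the hex key

ROBOT

A 6-joint arm with a two-finger parallel gripper is mounted at the origin on the work surface. World frame = base frame: x ahead of the robot, y to its left, z up, the work surface at z = 0. Lengths are in m, angles in rad, forces in N, time in s.
With the tool pointing down it reaches from about 0.225 to 0.725 m from the base axis. Payload 3.1 kg.
Tool frame: the origin (TCP) lies on the centre line of the jaws, within the pads' length; the fingertips stand 11 mm ahead of it and the grasp point (between the pads) lies 8 mm behind it; z points along the fingers, y is the line along which they close (so a half turn about z gives the same grasp; the last joint's range is limited). The gripper opens to 85 mm and grips with 20 to 120 N. Pads are 22 mm wide; open, the fingers measure 114 mm over their backs; the gripper's body (76 mm by 85 mm) begins 54 mm behind the grasp point. The pads swing forward as they close: fully open they stand 13 mm farther back than shut.
Start: joints at [1.219, 0.048, 0.099, 1.622, 0, 1.443], TCP at [0.117, 0.512, 0.242] pointing down, gripper open.
Joint ranges: [-2.91, 2.91], [-0.99, 1.94], [-1.21, 1.42], [-2.12, 2.29], [-1.49, 1.47], [-3.14, 3.14]. Speed limits (rad/s): [2.79, 2.79, 3.14, 3.14, 3.14, 3.14].

INTERFACE

Orientations are given as a unit quaternion [x, y, z, w].
In Python, from rig import readout, eyes, order gives the robot as it stands. The module is installed in compiled form; this text tells all that it offers.
- The arm moves only by the tool carry_out, never from a script. Its arguments are lists of equal length, an entry for each row: "dr": the turn, a rotation vector about the tool's x, y, z normalised to -1 to 1, where 1 is 30 degrees, a list of three; "delta_pos": the shift along the tool's x, y, z normalised to -1 to 1, where 1 is 150 mm, a list of three; "hand": the gripper's target within -1 to 1 (fully open at 1, half-way at 0, shut at -1). In form: {"dr": [[wx, wy, wz], ...], "delta_pos": [[tx, ty, tz], ...], "hand": [hand, ...]}. A call has 1 to 8 rows; each row is the pose to reach, as a shift and turn from the pose commanded when the call began, along the tool's axes at that moment; what a row does not reach only later rows make up. A row lasts 1/10 s, in which the tool goes at most 50 mm and 8.59 degrees, less where a joint would pass 70% of its speed; a pose out of reach is approached as far as the arm can. A call with a number of a shift or a turn outside -1 to 1 is refused whole. A call with a gripper value outside its range is refused whole. The fingers move at their own pace and stop on an object; "squeeze" is the grip in N (left out, the last holds). Time passes only in rows, so rows that repeat a pose let the fingers close. It gives the time, the measured TCP pose, the force, the opening and the grip force at its end, in the units of the state.
- readout.observe(): the state, without advancing time (a new reading comes with each control period).
- eyes.snapshot(name): name is "scene" or "top"; returns (picture, depth): 384x512x3 uint8, red, green, blue; 384x512 float32, m along the optical axis (not along the pixel's ray), 0 where there is no reading.
- eyes.camera_params(name): a dict with "fx", "fy", "cx", "cy" (pixels), "k1" (the pictures are not rectified: a ray, as slopes to the right and down, at radius r is drawn at 1 + k1 r^2 times it, then the intrinsics apply), "view" (4x4, takes a point from world to camera coordinates). Camera axes: x right, y up, looking along -z (the intrinsics and any distortion apply to the point x, -y, -z); pixel columns grow to the right and rows downward; lengths in m; the calibration is good to about 2 mm. A picture is of the moment at which its call begins. camera_params takes no time and is no camera call.
- order.hand_in(): hands the job in; it is judged then, once.
The state is a dict: "time_s": time; "joint_positions": joint angles; "qd": joint speeds; "effort": joint torques, N m; "eef_pos": TCP position; "eef_rot": TCP orientation; "ft_force": force on the tool from outside, world axes, zero at the start; "wrist_torque": the same for the moment, N m; "gripper_width": opening from 0.0 (shut) to 1.0 (fully open); "grasp_force": force on a finger pad.
Only numpy, scipy, OpenCV 4.12 (cv2) and the standard library are available. Lean on these libraries where they do the work, as an engineer would, in place of code of your own. Each camera call takes 0.05 s, during which the arm holds its last target. There are 200 camera calls.

TASK

Take the orange-handled hex key out of the wooden rack and seat it fully home in the recessed hex socket of the vise pedestal's big clamp screw, without turning the screw yet. Then turn the screw clockwise with the key until it stops, which brings the red mark on the screw to the black mark on the rim around it, and let go, leaving the key standing in the screw. Leave the blue-handled tool in the rack.

Things in the scene. Friction and masses are not known exactly. Their poses are not given: they have to be found in the camera images.
- key: Orange T-handled hex key, 160 g, upright in a rack hole. Origin: centre of its lower tip; z up the shank. Handle bar along its y: 80 long (y), 18 thick (x), 22 high, centre 86 above the origin; grip across the 18. Steel hex shank 14 across flats, 75 below the bar, a corner pointing along x (and every 60 degrees), last 8 tapering to a 9 tip. All mm.
- driver: Blue T-handled nut driver, round dark 16 mm shank: the wrong tool; handle, origin and axes as the key's. It and the key stand, loosely, in either hole of a fixed wooden rack 70 x 190 x 50 mm high, holes 110 mm apart, 40 mm deep (tips 10 mm above the table; lift 45 mm to clear). Rack and pedestal swap sides.
- socket (a point): Centre of the clamp screw's steel top face (48 mm across, 50 mm above the table, flush in a 68 mm aluminium boss). Turns with the screw: z up, x to the red mark; a hex corner also points along x (and every 60 degrees). An 8 mm deep countersink narrows from 27 to 15 mm, then a hex 15.2 mm across flats; floor 29 mm below the face. Play of the key: 10 degrees each way.
- screw (a joint): Turn of the clamp screw, rad: grows clockwise seen from above, about the upright axis through socket. Range 0 to 1.4, starts at 0 to 0.4, hard stop (tight) at 1.4; friction about 0.06 N m, stays where left. Its fixed dark pedestal plate, 250 x 120 x 15 mm, reaches 190 mm beyond it, away from the robot; the vise's stem, 170 mm tall, stands 160 mm from the axis.
Mind the look-alikes: they are no part of the job. Leave any turquoise look-alike of the key alone.

How it is judged:
On the way, in this order (a step that is already met when the one before it is completed fails the run):
1. the key stands fully home in the socket, the screw not yet turned (still below 0.65 rad) (horizontal distance between key and socket below 0.006 m and z of key in the frame of socket below -0.023 m and angle between key's own z axis and vertical below 0.17 rad and value of joint screw below 0.65 rad), for 0.2 s.
2. the screw is turned clockwise to within 0.3 rad of its stop with the key home in it (horizontal distance between key and socket below 0.006 m and z of key in the frame of socket below -0.023 m and angle between key's own z axis and vertical below 0.17 rad and value of joint screw above 1.1 rad), for 0.2 s.
At the end, for the whole second after the job is handed in: The key stands at rest in the screw: its tip within 6 mm of the socket's axis and at least 23 mm below the top face (floor at 29 mm), leaning less than 10 degrees; the screw is within 0.3 rad of its stop (joint above 1.1); the blue tool is within 20 mm of where it stood (all of step 2 and linear speed of key below 0.02 m/s and distance of driver from where it was at the start of the episode below 0.02 m); the robot touches nothing.
It fails at once if the blue tool is pulled out of its hole or knocked about (moved over 30 mm) (distance of driver from where it was at the start of the episode above 0.03 m).
It also fails if it takes over 45 s, if anything falls off the work surface, if the arm or the gripper's body presses on something with over 40 N, if the wrist force passes 120 N, or if a joint passes its speed limit or range.

## Working session

There is one attempt and no reset: what is moved stays moved. The work goes in short steps, Python scripts to look and compute and a tool call to move; the robot and the scene stay as the last step left them, time stands still between calls to the robot, and variables do not carry over. Pictures are saved under pics/ and viewed, at most 10 in all, crops included, and the job is handed in when it is done.

Besides the shell and the picture viewer there is one more tool, called after ">>>" in YAML: its name, and indented under it one key for each argument. carry_out: Moves the arm, as the interface text tells. Scaled input: -1 to 1 covers 150 mm each way for a shift and 30 degrees each way for a turn. Its arguments: {"type":"object","properties":{"dr":{"type":"array","items":{"type":"array","items":{"type":"number"}}},"delta_pos":{"type":"array","items":{"type":"array","items":{"type":"number"}}},"hand":{"type":"array","items":{"type":"number"}},"squeeze":{"type":"number"}},"required":["dr","delta_pos","hand"]}

```bash
mkdir -p pics; cat > h.py <<'E'
import numpy as np, cv2
from rig import readout, eyes, order
def snap(n,f=None):
    p,d=eyes.snapshot(n)
    np.savez('%s.npz'%n,p=p,d=d)
    if f: cv2.imwrite('pics/'+f,p[:,:,::-1])
    return p,d
def ray(n,u,v):
    c=eyes.camera_params(n); V=np.array(c['view'])
    K=np.array([[c['fx'],0,c['cx']],[0,c['fy'],c['cy']],[0,0,1]])
    q=cv2.undistortPoints(np.array([[[u,v]]],float),K,np.array([c['k1'],0,0,0.]))[0,0]
    R=V[:3,:3]; o=-R.T@V[:3,3]
    return o,R.T@np.array([q[0],-q[1],-1.])
def onz(n,u,v,z):
    o,d=ray(n,u,v); return o+d*(z-o[2])/d[2]
def dep(n,u,v,D):
    o,d=ray(n,u,v); return o+d*D
E
python3 - <<'E'
from h import *
a,_=snap('scene'); b,_=snap('top')
cv2.imwrite('pics/a.png',a[:,:,::-1]);cv2.imwrite('pics/b.png',b[:,:,::-1])
for n in('scene','top'):
    c=eyes.camera_params(n);V=np.array(c['view']);print(n,c['fx'],c['k1'],-V[:3,:3].T@V[:3,3],V[:3,:3].round(2).tolist())
s=readout.observe();print(s['eef_pos'],s['eef_rot'],s['time_s'],s['gripper_width'])
E
```

```text
scene 405.64442504592586 -0.0015058360447481175 [0.9532931  0.29866687 0.76328106] [[-0.63, 0.77, -0.0], [-0.62, -0.51, 0.6], [0.46, 0.38, 0.8]]
top 497.3163795663118 -0.20320300539258823 [ 0.32196313 -0.03286301  1.22059483] [[-0.16, -0.99, -0.0], [0.97, -0.16, 0.2], [-0.2, 0.03, 0.98]]
[0.11633206 0.51139604 0.24123027] [ 1.11650487e-01  9.93746954e-01 -1.04593380e-03 -2.57164283e-04] 0.1 1.0029333260825253
```

View pics/a.png

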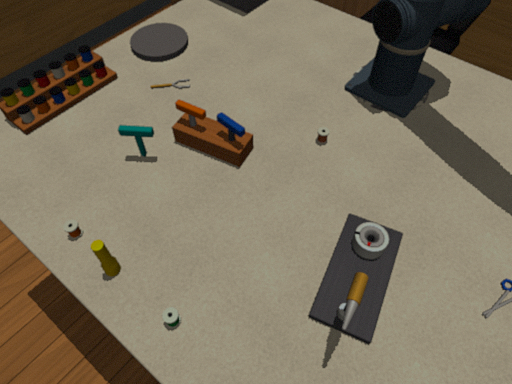

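View pics/b.png

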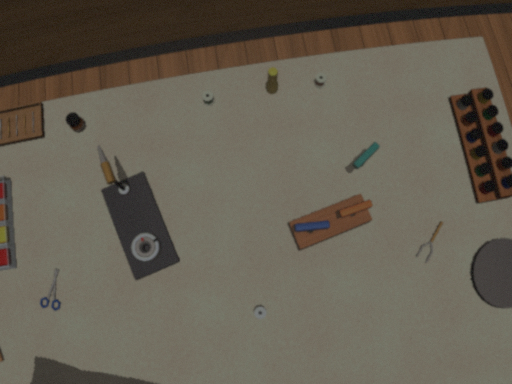

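Scene view: the orange key is in the rack at (190,110), the blue driver at (230,125), the turquoise look-alike is free-standing at (137,135), and the screw is at (371,238) with an orange knife-like stem at (355,290). Top view: orange (355,209), blue (312,226), turquoise (367,155), screw (145,247). Things that could be mistaken for the key are the blue handle, the turquoise T, the orange stem knife and the orange fork at (435,230). I choose the orange T in the rack and will check it in a crop.

```bash
python3 - <<'E'
from h import *
A=np.load('scene.npz');B=np.load('top.npz')
def rs(im,r,s):return cv2.resize(im[r[1]:r[3],r[0]:r[2]][:,:,::-1],s,interpolation=cv2.INTER_CUBIC)
g=lambda im:np.clip(im.astype(float)*1.6,0,255).astype(np.uint8)
cv2.imwrite('pics/c.png',np.vstack([np.hstack([rs(A['p'],(160,85,260,165),(400,300)),rs(A['p'],(340,210,410,262),(400,300))]),
 np.hstack([g(rs(B['p'],(280,185,380,260),(400,300))),g(rs(B['p'],(115,225,175,270),(400,300)))])]))
for n,D,orr,br in(('scene',A,(170,95,212,125),(212,108,250,145)),('top',B,(334,195,376,222),(290,215,333,238))):
  hsv=cv2.cvtColor(D['p'],cv2.COLOR_RGB2HSV)
  for nm,r,lo,hi in(('orange',orr,(3,195,80),(20,255,255)),('blue',br,(105,120,60),(125,255,255))):
    m=np.zeros(hsv.shape[:2],np.uint8);m[r[1]:r[3],r[0]:r[2]]=255
    m&=cv2.inRange(hsv,lo,hi)
    k,l,st,c=cv2.connectedComponentsWithStats(m);i=1+st[1:,4].argmax();m=(l==i)
    v,u=np.nonzero(m);P=np.array([dep(n,x,y,D['d'][y,x]) for x,y in zip(u,v) if D['d'][y,x]>0])
    T=P[P[:,2]>np.percentile(P[:,2],90)-.006]
    (cc,s,a)=cv2.minAreaRect((T[:,:2]*1000).astype(np.float32))
    w,V=np.linalg.eigh(np.cov(T[:,:2].T));print(n,nm,c[i],st[i],'ztop',np.percentile(P[:,2],[5,50,90,97]).round(4),'rect',cc,s,a,'yaw',np.degrees(np.arctan2(V[1,1],V[0,1])),T[:,:2].mean(0))
E
```

```text
scene orange [189.98795181 107.23493976] [176 100  29  15 166] ztop [0.1023 0.1066 0.1085 0.1093] rect (499.0108642578125, -283.3035583496094) (15.598918914794922, 74.67762756347656) 10.181722640991211 yaw 100.1586526433445 [ 0.49948983 -0.28267947]
scene blue [230.27745665 122.16184971] [217 113  27  19 173] ztop [0.1036 0.1068 0.1087 0.1093] rect (475.5269775390625, -177.17906188964844) (75.53278350830078, 15.684005737304688) 86.38465881347656 yaw 86.35260881490171 [ 0.47643662 -0.17550356]Traceback (most recent call last):
  File "<stdin>", line 12, in <module>
ValueError: attempt to get argmax of an empty sequence
```

View pics/c.png

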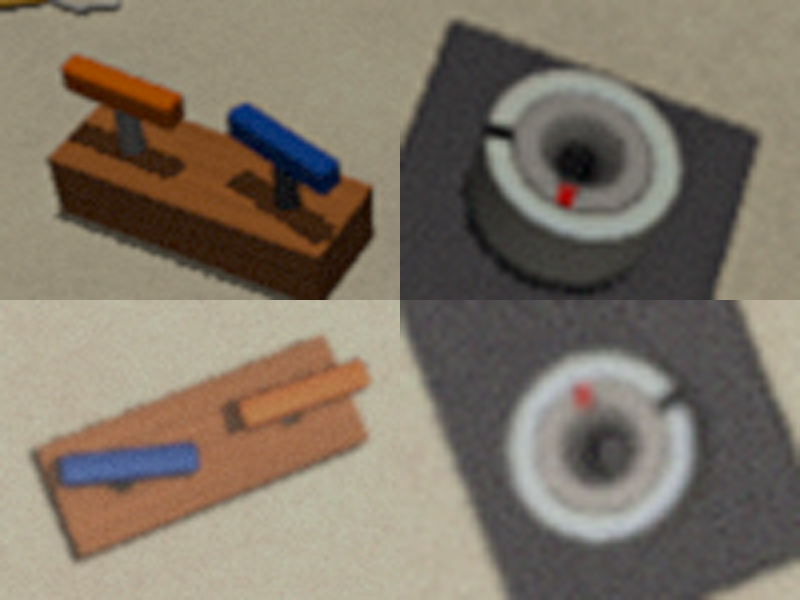

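The crop confirms it: the orange bar is on a steel hex shank, and the blue one is on a dark round shank. On the screw, red is at top-view (142,239) and black at (155,240), so the turn is clockwise by about 70°.

```bash
python3 - <<'E'
from h import *
A=np.load('scene.npz');B=np.load('top.npz')
for n,D,orr,br in(('scene',A,(170,95,212,125),(212,108,250,145)),('top',B,(334,195,376,222),(290,215,333,238))):
  hsv=cv2.cvtColor(D['p'],cv2.COLOR_RGB2HSV)
  for nm,r in(('orange',orr),('blue',br)):
    m=np.zeros(hsv.shape[:2],np.uint8);m[r[1]:r[3],r[0]:r[2]]=255
    if nm=='blue': m&=cv2.inRange(hsv,(105,100,60),(125,255,255))
    else: m&=cv2.inRange(hsv,(3,(195 if n=='scene' else 165),80),(20,255,255))
    k,l,st,c=cv2.connectedComponentsWithStats(m);i=1+st[1:,4].argmax();v,u=np.nonzero(l==i)
    P=np.array([dep(n,x,y,D['d'][y,x]) for x,y in zip(u,v) if D['d'][y,x]>0])
    T=P[P[:,2]>np.percentile(P[:,2],90)-.006]
    cc,s,a=cv2.minAreaRect((T[:,:2]*1000).astype(np.float32))
    Q=np.array([onz(n,x,y,.107)[:2] for x,y in zip(u,v)])*1000
    print(n,nm,len(u),'ztop',np.percentile(P[:,2],[50,95]).round(4),'depthrect',np.round(cc,1),np.round(s,1),round(a,1),'planerect',[np.round(t,1) for t in cv2.minAreaRect(Q.astype(np.float32))])
# screw
for n,D,(x0,y0,x1,y1) in(('scene',A,(345,215,400,262)),('top',B,(125,228,165,266))):
  hsv=cv2.cvtColor(D['p'],cv2.COLOR_RGB2HSV);im=D['p'].astype(int)
  g=np.zeros(hsv.shape[:2],np.uint8);g[y0:y1,x0:x1]=255
  P={}
  bright=(hsv[:,:,2]>(125 if n=='scene' else 100))&(g>0)
  k,l,st,c=cv2.connectedComponentsWithStats(bright.astype(np.uint8));i=1+st[1:,4].argmax()
  cn=max(cv2.findContours((l==i).astype(np.uint8),cv2.RETR_EXTERNAL,cv2.CHAIN_APPROX_NONE)[0],key=len)[:,0]
  Q=np.array([onz(n,x,y,.05)[:2] for x,y in cn])*1000
  hull=cv2.convexHull(Q.astype(np.float32)); cc,r=cv2.minEnclosingCircle(hull); el=cv2.fitEllipse(hull)
  red=(im[:,:,0]-np.maximum(im[:,:,1],im[:,:,2])>45)&(g>0);v,u=np.nonzero(red);w=(im[v,u,0]-im[v,u,1]).astype(float)
  rp=onz(n,(u*w).sum()/w.sum(),(v*w).sum()/w.sum(),.05)[:2]*1000
  z=[dep(n,x,y,D['d'][y,x])[2] for y,x in zip(*np.nonzero(l==i)) if D['d'][y,x]>0]
  print(n,'circle',np.round(cc,1),round(r,1),'ell',[np.round(t,1) for t in el],'red',len(u),rp.round(1),'yaw',np.degrees(np.arctan2(*(rp-np.array(el[0]))[::-1])).round(1),'z',np.median(z))
print('black',onz('top',155.5,239.7,.05),onz('scene',340+(497-400)/5.714,210+130/5.77,.05))
E
```

```text
scene orange 166 ztop [0.1066 0.109 ] depthrect [ 499.  -283.3] [15.6 74.7] 10.2 planerect [array([ 500.2, -282.2]), array([17.1, 77.4]), np.float64(9.8)]
scene blue 178 ztop [0.1068 0.1092] depthrect [ 475.2 -177.8] [76.8 16.2] 86.6 planerect [array([ 476.7, -175.6]), array([78.5, 16.7]), np.float64(87.0)]
top orange 1 ztop [0.1058 0.1058] depthrect [ 503.9 -319. ] [0. 0.] 0.0 planerect [array([ 503.7, -318.7]), array([0., 0.]), np.float64(0.0)]
top blue 184 ztop [0.1059 0.1097] depthrect [ 471.7 -180.2] [74.4 13.5] 88.0 planerect [array([ 471.2, -180. ]), array([73.9, 13.8]), np.float64(86.4)]
scene circle [471.8 222.1] 57.7 ell [array([476.4, 220.6]), array([ 82.8, 113. ]), np.float64(58.3)] red 13 [514.5 221.6] yaw 1.5 z 0.002966211761619375
top circle [494.8 214.8] 32.6 ell [array([494.5, 215.5]), array([63. , 63.7]), np.float64(48.1)] red 2 [514.9 218.8] yaw 9.2 z 0.04874584884236577
black [0.506891   0.18653848 0.05      ] [0.50768589 0.19089062 0.05      ]
```

```bash
cat > m.py <<'E'
from h import *
def pts(n,D,box,zlo,zhi):
    x0,y0,x1,y1=box;o=[]
    for y in range(y0,y1):
        for x in range(x0,x1):
            if D['d'][y,x]>0:
                p=dep(n,x,y,D['d'][y,x])
                if zlo<p[2]<zhi:o.append([*p,x,y])
    return np.array(o)
def rect(n,D,box,zlo,zhi):
    P=pts(n,D,box,zlo,zhi)
    c,s,a=cv2.minAreaRect((P[:,:2]*1000).astype(np.float32))
    return len(P),np.round(c,1),np.round(s,1),round(a,1)
E
python3 - <<'E'
from m import *
A=np.load('scene.npz');B=np.load('top.npz')
for n,D,orr,br,sb in(('scene',A,(168,92,210,128),(212,105,250,145),(345,215,400,262)),('top',B,(332,192,378,224),(288,213,334,240),(125,228,168,268))):
  print(n,'or',rect(n,D,orr,.1,.115),'bl',rect(n,D,br,.1,.115))
  P=pts(n,D,sb,.042,.06);h=cv2.convexHull((P[:,:2]*1000).astype(np.float32));print('boss',len(P),np.median(P[:,2]),cv2.minEnclosingCircle(h),cv2.fitEllipse(h))
  im=D['p'].astype(int);R=[(x,y,im[y,x,0]-max(im[y,x,1:])) for y in range(sb[1],sb[3]) for x in range(sb[0],sb[2])]
  R=np.array([r for r in R if r[2]>20],float);print('red',onz(n,*np.average(R[:,:2],0,R[:,2]),.05).round(4),R[:,:2].mean(0),len(R))
E
```

```text
Traceback (most recent call last):
  File "m.py", line 11, in rect
    P=pts(n,D,box,zlo,zhi)
  File "m.py", line 7, in pts
    p=dep(n,x,y,D['d'][y,x])
  File "h.py", line 17, in dep
    o,d=ray(n,u,v); return o+d*D
        ~~~^^^^^^^
  File "h.py", line 9, in ray
    c=eyes.camera_params(n); V=np.array(c['view'])
ValueError: time passes only in moves, steps and waits
```

```bash
sed -i 's/^def ray/_C={}\ndef ray/; s/c=eyes.camera_params(n); V=/c=_C.setdefault(n,None) or _C.__setitem__(n,eyes.camera_params(n)) or _C[n]; V=/' h.py
cat > n.py <<'E'
from m import *
A=np.load('scene.npz');B=np.load('top.npz')
for n,D,orr,br,sb in(('scene',A,(168,92,210,128),(212,105,250,145),(345,215,400,262)),('top',B,(332,192,378,224),(288,213,334,240),(125,228,168,268))):
  print(n,'or',rect(n,D,orr,.1,.115),'bl',rect(n,D,br,.1,.115))
  P=pts(n,D,sb,.042,.06);h=cv2.convexHull((P[:,:2]*1000).astype(np.float32));print('boss',len(P),np.median(P[:,2]),cv2.minEnclosingCircle(h),cv2.fitEllipse(h))
  im=D['p'].astype(int);R=[(x,y,im[y,x,0]-max(im[y,x,1:])) for y in range(sb[1],sb[3]) for x in range(sb[0],sb[2])]
  R=np.array([r for r in R if r[2]>20],float);print('red',onz(n,*np.average(R[:,:2],0,R[:,2]),.05).round(4),R[:,:2].mean(0),len(R))
E
python3 n.py
```

```text
scene or (214, array([ 497.9, -284.8]), array([19.3, 79.1]), 8.2) bl (226, array([ 475. , -178.9]), array([80.3, 19.9]), 87.4)
boss 780 0.0499619941102159 ((496.5113220214844, 215.93980407714844), 34.579341888427734) ((496.7071533203125, 216.762451171875), (66.4349594116211, 68.07339477539062), 96.62583923339844)
red [0.5144 0.2215 0.05  ] [368.61111111 243.27777778] 18
top or (256, array([ 495. , -288.1]), array([18.3, 79.4]), 10.0) bl (273, array([ 472.2, -179.8]), array([80.4, 18.7]), 85.9)
boss 569 0.048339735850385646 ((495.3105163574219, 215.15293884277344), 34.572017669677734) ((495.18780517578125, 215.38792419433594), (67.34996795654297, 68.07542419433594), 116.68773651123047)
red [0.5141 0.2189 0.05  ] [142.  238.8] 10
```

```bash
cat > t.py <<'E'
import sys
from h import *
from scipy.spatial.transform import Rotation as R
# usage: t.py x y z(mm) yaw_of_tool_y(deg): total shift/turn in scaled tool units
def go(x,y,z,yaw):
    s=readout.observe();q=R.from_quat(s['eef_rot']);p=np.array(s['eef_pos'])
    a=np.radians(yaw);ty=np.array([np.cos(a),np.sin(a),0]);tz=np.array([0,0,-1.]);G=R.from_matrix(np.c_[np.cross(ty,tz),ty,tz])
    print('t',s['time_s'],'pos',(p*1e3).round(1),'yaw',np.degrees(np.arctan2(q.as_matrix()[1,1],q.as_matrix()[0,1])).round(1),'F',np.round(s['ft_force'],1),'w',round(s['gripper_width'],3),'q',np.round(s['joint_positions'],2))
    print('delta_pos',(q.inv().apply(np.array([x,y,z])/1e3-p)/.15).round(3),'dr',(np.degrees((q.inv()*G).as_rotvec())/30).round(3))
go(*map(float,sys.argv[1:5]))
E
python3 t.py 496.5 -286.5 230 9.5
```

```text
t 0.1 pos [116.3 511.4 241.2] yaw 77.2 F [-0.9 -0.5 -0.1] w 1.003 q [1.22 0.05 0.1  1.62 0.   1.44]
delta_pos [-3.652 -4.624  0.084] dr [-4.000e-03  2.000e-03  2.256e+00]
```

>>> carry_out:
  delta_pos:
    - [-0.79,-1,0]
    - [-0.79,-1,0]
    - [-0.79,-1,0]
    - [-0.79,-1,0]
    - [-0.79,-1,0]
  dr:
    - [0,0,0]
    - [0,0,0]
    - [0,0,0]
    - [0,0,0]
    - [0,0,0]
  hand: [1,1,1,1,1]

```text
time_s: 0.6
eef_pos: [0.2, 0.3358, 0.242]
eef_rot: [0.115, 0.993, -0.001, 0.0]
ft_force: [-0.7, 0.1, -0.2]
gripper_width: 1.003
grasp_force: 0.0
```

>>> carry_out:
  delta_pos:
    - [-0.79,-1,0]
    - [-0.79,-1,0]
    - [-0.79,-1,0]
    - [-0.79,-1,0]
    - [-0.79,-1,0]
  dr:
    - [0,0,0]
    - [0,0,0]
    - [0,0,0]
    - [0,0,0]
    - [0,0,0]
  hand: [1,1,1,1,1]

```text
time_s: 1.1
eef_pos: [0.2829, 0.1633, 0.242]
eef_rot: [0.116, 0.993, -0.001, 0.0]
ft_force: [0.3, 1.0, -0.1]
gripper_width: 1.001
grasp_force: 0.0
```

>>> carry_out:
  delta_pos:
    - [-0.79,-1,0]
    - [-0.79,-1,0]
    - [-0.79,-1,0]
    - [-0.79,-1,0]
    - [-0.79,-1,0]
  dr:
    - [0,0,0.75]
    - [0,0,0.75]
    - [0,0,0.75]
    - [0,0,0.75]
    - [0,0,0.75]
  hand: [1,1,1,1,1]

```text
time_s: 1.6
eef_pos: [0.3649, -0.0085, 0.2414]
eef_rot: [0.306, 0.952, -0.0, -0.0]
ft_force: [0.1, 0.3, -0.6]
gripper_width: 1.001
grasp_force: 0.0
```

```bash
python3 t.py 496.5 -286.5 200 9.5
```

```text
t 1.6 pos [364.9  -8.5 241.4] yaw 54.3 F [ 0.1  0.3 -0.6] w 1.001 q [-0.21 -0.37 -0.27  1.67 -0.    0.42]
delta_pos [-1.793 -0.994  0.277] dr [-2.000e-03  1.000e-03  1.495e+00]
```

>>> carry_out:
  delta_pos:
    - [-0.95,-0.5,0]
    - [-0.95,-0.5,0]
    - [-0.95,-0.5,0]
    - [-0.95,-0.5,0]
    - [-0.95,-0.5,0]
  dr:
    - [0,0,0.75]
    - [0,0,0.75]
    - [0,0,0.75]
    - [0,0,0.75]
    - [0,0,0.75]
  hand: [1,1,1,1,1]

```text
time_s: 2.1
eef_pos: [0.4367, -0.1488, 0.2413]
eef_rot: [0.483, 0.875, 0.0, -0.001]
ft_force: [-0.6, 1.3, 0.7]
gripper_width: 1.001
grasp_force: 0.0
```

```bash
python3 t.py 496.5 -286.5 200 9.5
```

```text
t 2.1 pos [ 436.7 -148.8  241.3] yaw 32.2 F [-0.6  1.3  0.7] w 1.001 q [-0.47 -0.11 -0.06  1.63  0.    0.53]
delta_pos [-0.99  -0.152  0.273] dr [-0.002 -0.005  0.757]
```

>>> carry_out:
  delta_pos:
    - [-0.99,-0.15,0.27]
    - [-0.99,-0.15,0.27]
    - [-0.99,-0.15,0.27]
    - [-0.99,-0.15,0.27]
    - [-0.99,-0.15,0.27]
    - [-0.99,-0.15,0.27]
  dr:
    - [0,0,0.755]
    - [0,0,0.755]
    - [0,0,0.755]
    - [0,0,0.755]
    - [0,0,0.755]
    - [0,0,0.755]
  hand: [1,1,1,1,1,1]

```text
time_s: 2.7
eef_pos: [0.4963, -0.2845, 0.2028]
eef_rot: [0.645, 0.764, 0.0, -0.0]
ft_force: [-0.2, -0.1, 0.7]
gripper_width: 1.002
grasp_force: 0.0
```

```bash
python3 t.py 496.5 -286.5 88 9.5
```

```text
t 2.7 pos [ 496.3 -284.5  202.8] yaw 9.7 F [-0.2 -0.1  0.7] w 1.002 q [-0.64  0.17  0.15  1.55  0.    0.76]
delta_pos [-0.014 -0.001  0.765] dr [ 0.001 -0.002  0.007]
```

>>> carry_out:
  delta_pos:
    - [-0.01,0,0.25]
    - [-0.01,0,0.5]
    - [-0.01,0,0.7]
    - [-0.01,0,0.765]
    - [-0.01,0,0.765]
    - [-0.01,0,0.765]
  dr:
    - [0,0,0]
    - [0,0,0]
    - [0,0,0]
    - [0,0,0]
    - [0,0,0]
    - [0,0,0]
  hand: [1,1,1,1,1,1]

```text
time_s: 3.3
eef_pos: [0.4975, -0.2884, 0.0897]
eef_rot: [0.645, 0.764, 0.0, 0.002]
ft_force: [0.6, -0.6, 0.5]
gripper_width: 1.004
grasp_force: 0.0
```

>>> carry_out:
  delta_pos:
    - [0,0,0]
    - [0,0,0]
    - [0,0,0]
    - [0,0,0]
    - [0,0,0]
    - [0,0,0]
    - [0,0,0]
    - [0,0,0]
  dr:
    - [0,0,0]
    - [0,0,0]
    - [0,0,0]
    - [0,0,0]
    - [0,0,0]
    - [0,0,0]
    - [0,0,0]
    - [0,0,0]
  hand: [-1,-1,-1,-1,-1,-1,-1,-1]
  squeeze: 50

```text
time_s: 4.1
eef_pos: [0.4968, -0.2887, 0.0875]
eef_rot: [0.646, 0.763, 0.0, 0.0]
ft_force: [0.5, 0.8, 1.8]
gripper_width: 0.203
grasp_force: 51.1
```

```bash
python3 t.py 496.5 -286.5 230 9.5
```

```text
t 4.1 pos [ 496.8 -288.7   87.5] yaw 9.5 F [0.5 0.8 1.8] w 0.203 q [-0.64  0.2  -0.05  1.33  0.    0.76]
delta_pos [ 0.014  0.001 -0.95 ] dr [0.001 0.001 0.001]
```

>>> carry_out:
  delta_pos:
    - [0,0,-0.1]
    - [0,0,-0.25]
    - [0,0,-0.45]
    - [0,0,-0.7]
    - [0,0,-0.8]
    - [0,0,-0.8]
    - [0,0,-0.8]
  dr:
    - [0,0,0]
    - [0,0,0]
    - [0,0,0]
    - [0,0,0]
    - [0,0,0]
    - [0,0,0]
    - [0,0,0]
  hand: [-1,-1,-1,-1,-1,-1,-1]
  squeeze: 80

```text
time_s: 4.8
eef_pos: [0.4962, -0.2884, 0.2068]
eef_rot: [0.646, 0.763, -0.0, -0.0]
ft_force: [-0.4, -0.5, -1.9]
gripper_width: 0.199
grasp_force: 79.0
```

```bash
python3 t.py 496 215.8 207 72; python3 - <<'E'
from m import *
A=snap('scene')
cv2.imwrite('pics/d.png',cv2.resize(A[0][30:180,120:320][:,:,::-1],(800,600),interpolation=cv2.INTER_CUBIC))
E
```

```text
t 4.8 pos [ 496.2 -288.4  206.8] yaw 9.5 F [-0.4 -0.5 -1.9] w 0.199 q [-0.64  0.17  0.16  1.56 -0.    0.76]
delta_pos [ 3.315  0.555 -0.   ] dr [-1.000e-03 -2.000e-03 -2.083e+00]
```

View pics/d.png

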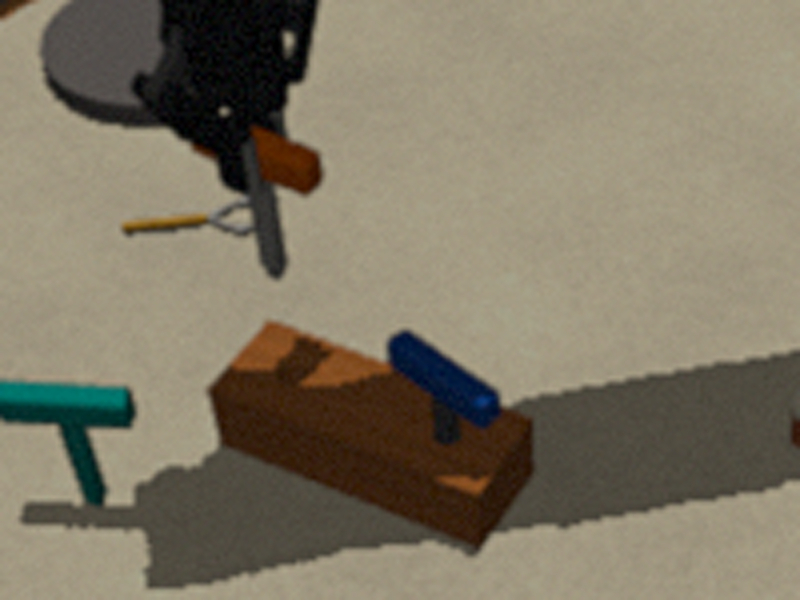

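The key is held clear of the rack, with its tip at crop (275,270), and the blue driver is undisturbed. I'm carrying it over to the screw.

>>> carry_out:
  delta_pos:
    - [0.3,0.05,0]
    - [0.6,0.1,0]
    - [0.9,0.15,0]
    - [0.99,0.165,0]
    - [0.99,0.165,0]
  dr:
    - [0,0,-0.25]
    - [0,0,-0.5]
    - [0,0,-0.75]
    - [0,0,-0.8]
    - [0,0,-0.8]
  hand: [-1,-1,-1,-1,-1]

```text
time_s: 5.35
eef_pos: [0.4952, -0.1356, 0.2052]
eef_rot: [0.472, 0.882, -0.0, -0.002]
ft_force: [-0.2, -0.8, -1.7]
gripper_width: 0.198
grasp_force: 79.0
```

```bash
python3 t.py 496 215.8 207 72
```

```text
t 5.35 pos [ 495.2 -135.6  205.2] yaw 33.7 F [-0.2 -0.8 -1.7] w 0.198 q [-0.4   0.02 -0.01  1.55 -0.    0.58]
delta_pos [ 1.946  1.304 -0.008] dr [-0.002 -0.007 -1.277]
```

>>> carry_out:
  delta_pos:
    - [0.25,0.17,0]
    - [0.5,0.34,0]
    - [0.75,0.5,0]
    - [0.97,0.65,0]
    - [0.97,0.65,0]
    - [0.97,0.65,0]
  dr:
    - [0,0,-0.2]
    - [0,0,-0.4]
    - [0,0,-0.6]
    - [0,0,-0.7]
    - [0,0,-0.7]
    - [0,0,-0.7]
  hand: [-1,-1,-1,-1,-1,-1]

```text
time_s: 5.95
eef_pos: [0.4971, 0.0367, 0.206]
eef_rot: [0.305, 0.952, -0.001, -0.001]
ft_force: [0.1, -0.2, -1.5]
gripper_width: 0.195
grasp_force: 79.1
```

```bash
python3 t.py 496 215.8 200 72
```

```text
t 5.95 pos [497.1  36.7 206. ] yaw 54.5 F [ 0.1 -0.2 -1.5] w 0.195 q [-0.06 -0.02 -0.05  1.55 -0.    0.56]
delta_pos [0.699 0.968 0.038] dr [-0.004 -0.002 -0.583]
```

>>> carry_out:
  delta_pos:
    - [0.18,0.25,0]
    - [0.36,0.5,0]
    - [0.54,0.75,0.02]
    - [0.7,0.97,0.04]
    - [0.7,0.97,0.04]
    - [0.7,0.97,0.04]
    - [0.7,0.97,0.04]
  dr:
    - [0,0,-0.15]
    - [0,0,-0.3]
    - [0,0,-0.45]
    - [0,0,-0.583]
    - [0,0,-0.583]
    - [0,0,-0.583]
    - [0,0,-0.583]
  hand: [-1,-1,-1,-1,-1,-1,-1]

```text
time_s: 6.65
eef_pos: [0.4968, 0.2145, 0.2007]
eef_rot: [0.158, 0.987, -0.001, -0.0]
ft_force: [0.3, 0.5, -1.3]
gripper_width: 0.199
grasp_force: 79.2
```

```bash
python3 t.py 496 215.8 150 72; python3 - <<'E'
from m import *
A=snap('scene');B=snap('top')
f=lambda im,x,y,w,h:cv2.resize(im[y:y+h,x:x+w][:,:,::-1],(400,400),interpolation=cv2.INTER_CUBIC)
cv2.imwrite('pics/e.png',np.hstack([f(A[0],320,150,100,100),np.clip(f(B[0],100,200,100,100)*1.5,0,255).astype(np.uint8)]))
E
```

```text
t 6.65 pos [496.8 214.5 200.7] yaw 71.8 F [ 0.3  0.5 -1.3] w 0.199 q [ 0.28  0.09  0.06  1.54 -0.    0.6 ]
delta_pos [0.007 0.007 0.338] dr [-0.003 -0.    -0.006]
```

View pics/e.png

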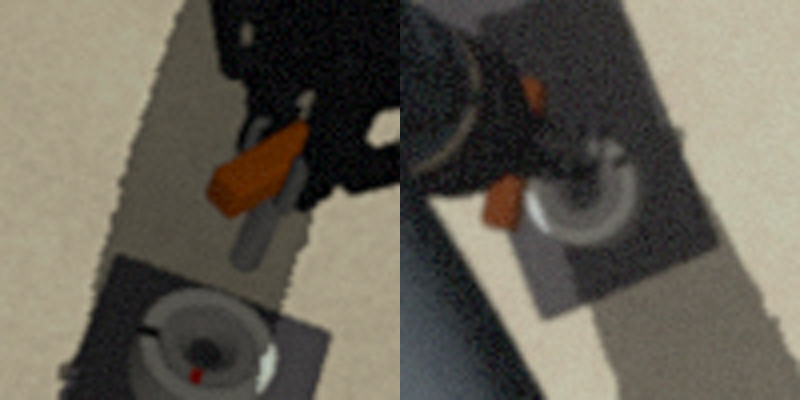

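Left (scene view): the hex shank hangs below the bar with its tip near px (382,216), above the socket at (371,238). Next I measure the shank's lean and tip.

```bash
cat > sh.py <<'E'
from m import *
def shank(D,box,zlo,zhi,R=.007):
    # column points of the shank from depth, per height slice: midpoint across, pushed R back along the view
    P=pts('scene',D,box,zlo,zhi)[:,:3]
    o,_=ray('scene',256,192);c=np.median(P[:,:2],0);v=c-o[:2];v/=np.linalg.norm(v);l=np.array([-v[1],v[0]])
    P=P[np.linalg.norm(P[:,:2]-c,axis=1)<.02]
    out=[]
    for z in np.arange(zlo,zhi,.005):
        S=P[(P[:,2]>=z)&(P[:,2]<z+.005)]
        if len(S)<4: continue
        a=S[:,:2]@l;b=np.percentile(S[:,:2]@v,20)
        out.append([*((a.max()+a.min())/2*l+(b+R)*v),z+.0025,(a.max()-a.min()),len(S)])
    return np.array(out)
E
cat > s1.py <<'E'
from sh import *
D=np.load('scene.npz');
o=shank(D,(372,195,400,225),.115,.185);print((o*1000).round(1))
P=pts('scene',D,(360,165,410,225),.09,.21);print(len(P),P[P[:,2].argsort()[:6]].round(3))
w=(o[:,3]>.008);fx=np.polyfit(o[w,2],o[w,0],1);fy=np.polyfit(o[w,2],o[w,1],1);print('lean deg',np.degrees(np.arctan([fx[0],fy[0]])))
c=_=eyes.camera_params('scene');V=np.array(c['view'])
for z in(.12,.14,.16,.18):
    q=V@np.array([.496,.2158,z,1]);print(z,c['cx']+c['fx']*q[0]/-q[2],c['cy']+c['fy']*q[1]/q[2])
E
python3 s1.py
```

```text
[[4.953e+02 2.154e+02 1.325e+02 1.180e+01 1.200e+04]
 [4.950e+02 2.155e+02 1.375e+02 1.340e+01 1.200e+04]
 [4.952e+02 2.157e+02 1.425e+02 1.330e+01 1.300e+04]
 [4.947e+02 2.158e+02 1.475e+02 1.320e+01 1.300e+04]
 [4.955e+02 2.152e+02 1.525e+02 1.310e+01 1.500e+04]
 [4.948e+02 2.153e+02 1.575e+02 1.300e+01 1.400e+04]
 [4.946e+02 2.157e+02 1.625e+02 1.230e+01 1.300e+04]
 [4.955e+02 2.156e+02 1.675e+02 1.310e+01 1.500e+04]
 [4.955e+02 2.161e+02 1.725e+02 1.060e+01 1.100e+04]
 [4.952e+02 2.165e+02 1.775e+02 8.300e+00 1.100e+04]
 [4.952e+02 2.158e+02 1.825e+02 5.200e+00 6.000e+03]]
266 [[4.99e-01 2.16e-01 1.24e-01 3.79e+02 2.17e+02]
 [4.98e-01 2.18e-01 1.24e-01 3.80e+02 2.17e+02]
 [4.98e-01 2.19e-01 1.25e-01 3.81e+02 2.17e+02]
 [5.00e-01 2.14e-01 1.26e-01 3.78e+02 2.16e+02]
 [5.02e-01 2.16e-01 1.30e-01 3.79e+02 2.16e+02]
 [5.00e-01 2.11e-01 1.30e-01 3.77e+02 2.14e+02]]
lean deg [0.2711996  0.96207036]
0.12 379.10662727784546 216.82199082744512
0.14 381.72402069420536 210.9725719911209
0.16 384.4571254756564 204.86455838860297
0.18 387.31378822658786 198.48041422445866
```

>>> carry_out:
  delta_pos:
    - [-0.006,0.007,0.1]
    - [-0.006,0.007,0.22]
    - [-0.006,0.007,0.34]
    - [-0.006,0.007,0.43]
    - [-0.006,0.007,0.44]
    - [-0.006,0.007,0.44]
  dr:
    - [0,0,0]
    - [0,0,0]
    - [0,0,0]
    - [0,0,0]
    - [0,0,0]
    - [0,0,0]
  hand: [-1,-1,-1,-1,-1,-1]

```text
time_s: 7.35
eef_pos: [0.4969, 0.2169, 0.1344]
eef_rot: [0.157, 0.988, -0.0, -0.001]
ft_force: [-0.1, 1.1, -0.7]
gripper_width: 0.202
grasp_force: 79.2
```

>>> carry_out:
  delta_pos:
    - [0,0,0.02]
    - [0,0,0.05]
    - [0,0,0.07]
    - [0,0,0.09]
    - [0,0,0.11]
    - [0,0,0.13]
    - [0,0,0.14]
    - [0,0,0.14]
  dr:
    - [0,0,0]
    - [0,0,0]
    - [0,0,0]
    - [0,0,0]
    - [0,0,0]
    - [0,0,0]
    - [0,0,0]
    - [0,0,0]
  hand: [-1,-1,-1,-1,-1,-1,-1,-1]

```text
time_s: 8.15
eef_pos: [0.4972, 0.2171, 0.1137]
eef_rot: [0.156, 0.988, -0.0, -0.0]
ft_force: [-0.0, -0.5, -2.5]
gripper_width: 0.196
grasp_force: 79.3
```

```bash
python3 t.py 498 215.3 99 72
```

```text
t 8.15 pos [497.2 217.1 113.7] yaw 72.0 F [-0.  -0.5 -2.5] w 0.196 q [ 0.29  0.1  -0.1   1.37 -0.    0.6 ]
delta_pos [-0.009 -0.01   0.098] dr [-0.001 -0.     0.   ]
```

>>> carry_out:
  delta_pos:
    - [-0.003,-0.004,0.02]
    - [-0.003,-0.004,0.035]
    - [-0.003,-0.004,0.05]
    - [-0.003,-0.004,0.05]
  dr:
    - [0,0,0]
    - [0,0,0]
    - [0,0,0]
    - [0,0,0]
  hand: [-1,-1,-1,-1]

```text
time_s: 8.55
eef_pos: [0.4974, 0.2164, 0.106]
eef_rot: [0.156, 0.988, -0.0, -0.0]
ft_force: [0.4, -1.1, -1.1]
gripper_width: 0.194
grasp_force: 79.3
```

>>> carry_out:
  delta_pos:
    - [0,0,0.01]
    - [0,0,0.025]
    - [0,0,0.04]
    - [0,0,0.05]
    - [0,0,0.05]
  dr:
    - [0,0,0]
    - [0,0,0]
    - [0,0,0]
    - [0,0,0]
    - [0,0,0]
  hand: [-1,-1,-1,-1,-1]

```text
time_s: 9.05
eef_pos: [0.4975, 0.2164, 0.0986]
eef_rot: [0.156, 0.988, -0.0, -0.0]
ft_force: [0.1, -1.6, -2.0]
gripper_width: 0.2
grasp_force: 79.2
```

```bash
python3 t.py 497 216 99 72
```

```text
t 9.05 pos [497.5 216.4  98.6] yaw 72.0 F [ 0.1 -1.6 -2. ] w 0.2 q [ 0.29  0.11 -0.12  1.34 -0.    0.6 ]
delta_pos [ 0.002 -0.004 -0.002] dr [-0.001 -0.     0.   ]
```

>>> carry_out:
  delta_pos:
    - [0,0,0.01]
    - [0,0,0.01]
    - [0,0,0.01]
    - [0,0,0.01]
  dr:
    - [0,0,0]
    - [0,0,0]
    - [0,0,0]
    - [0,0,0]
  hand: [-1,-1,-1,-1]

```text
time_s: 9.45
eef_pos: [0.4977, 0.2165, 0.0985]
eef_rot: [0.156, 0.988, -0.0, 0.0]
ft_force: [-1.3, -2.6, 6.0]
gripper_width: 0.198
grasp_force: 80.2
```

```bash
python3 t.py 497 216 98 72;python3 - <<'E'
from sh import *
A=snap('scene');D={'d':A[1]}
o=shank(D,(355,205,400,250),.055,.085);print((o*1000).round(1))
P=pts('scene',D,(355,180,410,250),.1,.13);M=P[A[0][P[:,4].astype(int),P[:,3].astype(int),0]>90];print(np.percentile(M[:,2],[50,90,98]))
cv2.imwrite('pics/f.png',cv2.resize(A[0][180:280,320:420][:,:,::-1],(500,500),interpolation=cv2.INTER_CUBIC))
E
```

```text
t 9.45 pos [497.7 216.5  98.5] yaw 72.0 F [-1.3 -2.6  6. ] w 0.198 q [ 0.29  0.11 -0.12  1.34 -0.    0.6 ]
delta_pos [ 0.004 -0.005  0.003] dr [-0.     0.001  0.   ]
[[4.958e+02 2.184e+02 5.750e+01 8.500e+00 8.000e+03]
 [4.959e+02 2.176e+02 6.250e+01 1.190e+01 8.000e+03]
 [4.956e+02 2.181e+02 6.750e+01 1.110e+01 9.000e+03]
 [4.966e+02 2.179e+02 7.250e+01 8.400e+00 6.000e+03]
 [4.969e+02 2.172e+02 7.750e+01 3.400e+00 4.000e+03]]
[0.11777922 0.11937396 0.11984993]
```

View pics/f.png

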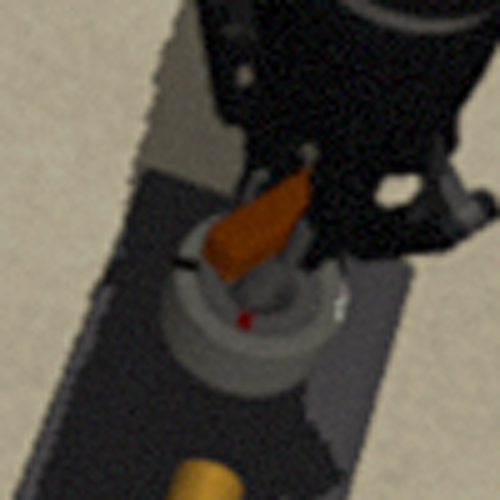

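The key is home: the floor contact pushes up at 6 N with the tip about 29 mm below the face, and the red mark at px (369,244) hasn't moved. Next is the clockwise turn about the key's axis, which lies about 1.9 mm along tool x.

>>> carry_out:
  delta_pos:
    - [0,-0.0015,-0.005]
    - [0,-0.003,-0.005]
    - [0,-0.0035,-0.005]
    - [0.001,-0.005,-0.005]
    - [0.001,-0.006,-0.005]
    - [0.001,-0.006,-0.005]
  dr:
    - [0,0,0.2]
    - [0,0,0.4]
    - [0,0,0.6]
    - [0,0,0.8]
    - [0,0,0.95]
    - [0,0,0.95]
  hand: [-1,-1,-1,-1,-1,-1]

```text
time_s: 10.1
eef_pos: [0.497, 0.2155, 0.0985]
eef_rot: [0.395, 0.919, -0.0, 0.0]
ft_force: [-2.5, -2.6, 4.3]
gripper_width: 0.197
grasp_force: 79.8
```

```bash
python3 t.py 497 216 98.5 -8;python3 -c "
from h import *;print(np.round(readout.observe()['wrist_torque'],3))"
```

```text
t 10.1 pos [497.  215.5  98.5] yaw 43.5 F [-2.5 -2.6  4.3] w 0.197 q [ 0.29  0.11 -0.12  1.34 -0.    1.1 ]
delta_pos [ 0.002  0.002 -0.   ] dr [-1.000e-03  1.000e-03  1.717e+00]
[-0.894  0.582  0.007]
```

>>> carry_out:
  delta_pos:
    - [0,-0.0015,-0.003]
    - [0,-0.003,-0.003]
    - [0,-0.0035,-0.003]
    - [0.001,-0.005,-0.003]
    - [0.001,-0.006,-0.003]
    - [0.001,-0.006,-0.003]
  dr:
    - [0,0,0.2]
    - [0,0,0.4]
    - [0,0,0.6]
    - [0,0,0.8]
    - [0,0,0.95]
    - [0,0,0.95]
  hand: [-1,-1,-1,-1,-1,-1]

```text
time_s: 10.7
eef_pos: [0.4963, 0.2153, 0.0985]
eef_rot: [0.608, 0.794, -0.0, -0.0]
ft_force: [-1.5, -2.8, 2.0]
gripper_width: 0.198
grasp_force: 79.7
```

>>> carry_out:
  delta_pos:
    - [0,-0.001,0]
    - [0,-0.002,0]
    - [0,-0.003,0]
    - [0,-0.003,0]
  dr:
    - [0,0,0.15]
    - [0,0,0.3]
    - [0,0,0.5]
    - [0,0,0.5]
  hand: [-1,-1,-1,-1]

```text
time_s: 11.1
eef_pos: [0.496, 0.2153, 0.0986]
eef_rot: [0.706, 0.708, 0.0, -0.0]
ft_force: [-0.9, -2.6, 1.3]
gripper_width: 0.197
grasp_force: 79.6
```

```bash
python3 t.py 497 216 98.5 -8;python3 -c "
from h import *;print(np.round(readout.observe()['wrist_torque'],3))"
```

```text
t 11.1 pos [496.  215.3  98.6] yaw 0.2 F [-0.9 -2.6  1.3] w 0.197 q [ 0.29  0.11 -0.13  1.34  0.    1.85]
delta_pos [0.005 0.007 0.   ] dr [-0.    -0.     0.272]
[-0.554  0.181 -0.082]
```

>>> carry_out:
  delta_pos:
    - [0,-0.0005,0]
    - [0,-0.001,0]
    - [0,-0.0015,0]
    - [0,-0.0015,0]
  dr:
    - [0,0,0.1]
    - [0,0,0.2]
    - [0,0,0.3]
    - [0,0,0.3]
  hand: [-1,-1,-1,-1]

```text
time_s: 11.5
eef_pos: [0.4958, 0.2153, 0.0985]
eef_rot: [0.759, 0.651, 0.0, -0.0]
ft_force: [-0.0, -1.4, 1.3]
gripper_width: 0.201
grasp_force: 79.5
```

```bash
python3 t.py 497 216 98.5 -8;python3 -c "
from h import *;print(np.round(readout.observe()['wrist_torque'],3))"
```

```text
t 11.5 pos [495.8 215.3  98.5] yaw -8.8 F [-0.  -1.4  1.3] w 0.201 q [ 0.29  0.1  -0.13  1.34  0.    2.01]
delta_pos [0.006 0.007 0.   ] dr [-0.    -0.001 -0.026]
[-0.524  0.169  0.02 ]
```

>>> carry_out:
  delta_pos:
    - [0,-0.0005,0]
    - [0,-0.001,0]
    - [0,-0.001,0]
  dr:
    - [0,0,0.1]
    - [0,0,0.15]
    - [0,0,0.15]
  hand: [-1,-1,-1]

```text
time_s: 11.8
eef_pos: [0.4956, 0.2154, 0.0986]
eef_rot: [0.785, 0.62, 0.0, -0.0]
ft_force: [-0.7, -2.1, -0.1]
gripper_width: 0.197
grasp_force: 79.4
```

```bash
python3 t.py 497 216 98.5 -8;python3 -c "
from h import *;print(np.round(readout.observe()['wrist_torque'],3))"
```

```text
t 11.8 pos [495.6 215.4  98.6] yaw -13.4 F [-0.7 -2.1 -0.1] w 0.197 q [ 0.29  0.1  -0.13  1.34  0.    2.09]
delta_pos [0.006 0.008 0.   ] dr [ 0.    -0.001 -0.178]
[-0.453  0.13   0.03 ]
```

>>> carry_out:
  delta_pos:
    - [0,-0.0005,0]
    - [0,-0.001,0]
    - [0,-0.001,0]
  dr:
    - [0,0,0.07]
    - [0,0,0.15]
    - [0,0,0.15]
  hand: [-1,-1,-1]

```text
time_s: 12.1
eef_pos: [0.4955, 0.2154, 0.0986]
eef_rot: [0.808, 0.589, 0.0, -0.0]
ft_force: [-0.4, -1.9, -0.2]
gripper_width: 0.199
grasp_force: 79.3
```

```bash
python3 t.py 497 216 98.5 -8;python3 - <<'E'
from h import *
print(np.round(readout.observe()['wrist_torque'],3))
A=snap('scene')
cv2.imwrite('pics/g.png',cv2.resize(A[0][180:280,320:420][:,:,::-1],(500,500),interpolation=cv2.INTER_CUBIC))
E
```

```text
t 12.1 pos [495.5 215.4  98.6] yaw -17.9 F [-0.4 -1.9 -0.2] w 0.199 q [ 0.29  0.1  -0.13  1.34  0.    2.17]
delta_pos [0.007 0.008 0.   ] dr [ 0.    -0.001 -0.329]
[-0.442 -0.046  0.037]
```

View pics/g.png

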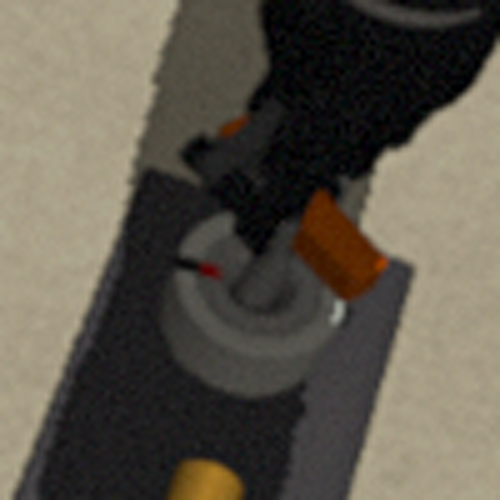

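The red mark at crop (208,270) now lines up with the black mark at (185,265). I'll nudge once more to feel the stop.

>>> carry_out:
  delta_pos:
    - [0,-0.0005,0]
    - [0,-0.001,0]
    - [0,-0.001,0]
  dr:
    - [0,0,0.06]
    - [0,0,0.12]
    - [0,0,0.12]
  hand: [-1,-1,-1]

```text
time_s: 12.45
eef_pos: [0.4954, 0.2154, 0.0986]
eef_rot: [0.826, 0.563, 0.0, -0.0]
ft_force: [1.5, -1.6, -1.4]
gripper_width: 0.196
grasp_force: 79.3
```

```bash
python3 t.py 497 216 98.5 -8;python3 - <<'E'
from h import *
print(np.round(readout.observe()['wrist_torque'],3))
E
```

```text
t 12.45 pos [495.4 215.4  98.6] yaw -21.5 F [ 1.5 -1.6 -1.4] w 0.196 q [ 0.29  0.1  -0.13  1.34  0.    2.23]
delta_pos [0.008 0.008 0.001] dr [ 0.    -0.001 -0.449]
[-0.35  -0.153  0.08 ]
```

>>> carry_out:
  delta_pos:
    - [0,-0.0005,0]
    - [0,-0.001,0]
    - [0,-0.001,0]
  dr:
    - [0,0,0.06]
    - [0,0,0.12]
    - [0,0,0.12]
  hand: [-1,-1,-1]

```text
time_s: 12.75
eef_pos: [0.4953, 0.2154, 0.0986]
eef_rot: [0.844, 0.537, 0.0, 0.0]
ft_force: [0.1, -1.0, -1.6]
gripper_width: 0.197
grasp_force: 79.2
```

```bash
python3 t.py 497 216 98.5 -8;python3 - <<'E'
from h import *
print(np.round(readout.observe()['wrist_torque'],3))
E
```

```text
t 12.75 pos [495.3 215.4  98.6] yaw -25.1 F [ 0.1 -1.  -1.6] w 0.197 q [ 0.29  0.1  -0.13  1.34  0.    2.29]
delta_pos [0.008 0.008 0.001] dr [ 0.001 -0.    -0.569]
[-0.376 -0.227  0.169]
```

>>> carry_out:
  delta_pos:
    - [0,0.001,0]
    - [0,0.001,0]
    - [0,0.001,0]
    - [0,0.001,0]
    - [0,0.001,0]
    - [0,0.001,0]
    - [0,0.001,0]
  dr:
    - [0,0,-0.12]
    - [0,0,-0.12]
    - [0,0,-0.12]
    - [0,0,-0.12]
    - [0,0,-0.12]
    - [0,0,-0.12]
    - [0,0,-0.12]
  hand: [-1,-1,0.2,0.2,0.2,0.2,0.2]

```text
time_s: 13.45
eef_pos: [0.4954, 0.2154, 0.099]
eef_rot: [0.827, 0.562, 0.0, -0.0]
ft_force: [1.1, 0.1, 0.3]
gripper_width: 0.598
grasp_force: 0.0
```

>>> carry_out:
  delta_pos:
    - [0,0,-0.1]
    - [0,0,-0.3]
    - [0,0,-0.6]
    - [0,0,-0.9]
    - [0,0,-0.95]
    - [0,0,-0.95]
  dr:
    - [0,0,0]
    - [0,0,0]
    - [0,0,0]
    - [0,0,0]
    - [0,0,0]
    - [0,0,0]
  hand: [0.2,0.2,0.2,0.2,0.2,0.2]

```text
time_s: 14.05
eef_pos: [0.497, 0.2158, 0.2454]
eef_rot: [0.827, 0.562, 0.003, 0.001]
ft_force: [0.6, 0.0, -0.8]
gripper_width: 0.602
grasp_force: 0.0
```

```bash
python3 - <<'E'
from sh import *
A=snap('scene');D={'d':A[1]}
print(rect('scene',D,(345,180,410,262),.105,.13),rect('scene',D,(212,105,250,145),.1,.115))
P=pts('scene',D,(345,180,410,262),.105,.13);print(np.percentile(P[:,2],[50,95]))
cv2.imwrite('pics/h.png',cv2.resize(A[0][180:280,320:420][:,:,::-1],(500,500),interpolation=cv2.INTER_CUBIC))
E
```

```text
(462, array([496.7, 217.3]), array([79. , 19.2]), 67.8) (232, array([ 474.8, -178.8]), array([79.1, 18.6]), 86.5)
[0.11734419 0.11979543]
```

View pics/h.png

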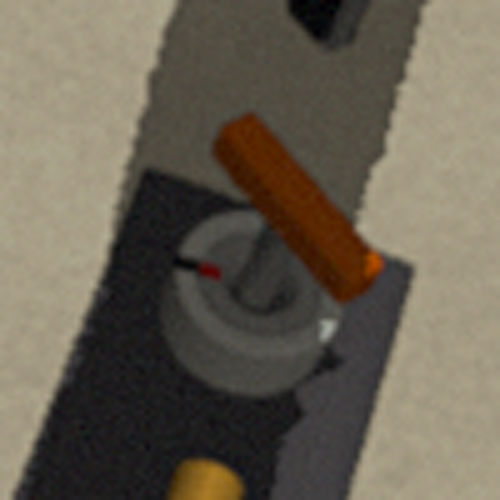

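The key is released and stands upright, with its bar centre over the screw and bar top at about 118 mm, so it is home. Red at (208,270) meets black at (185,265), and the driver hasn't moved.

```bash
python3 -c "
from rig import order;print(order.hand_in())"
```

```text
the job is handed in; nothing more can be done
None
```

I handed the job in: the orange key stands fully home in the screw, which is turned to its stop with red on black, the blue tool hasn't moved from the rack, and the arm is clear; the hand-in returned no verdict.

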